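# Make up three IT hand-out kits

### The job

Make up the three hand-out kits from the stock on the desk: the mouse goes in the wide cell and the laptop charger in the narrow cell of the divided carton; the webcam and the presenter go side by side in the plain carton; the USB hub goes on the tablet pile, lowered gently onto the middle of the top cover and lying along the tablet's long side. Everything is set down, not dropped, flat on its base and right way up as it lay on the desk, and the little phone charger belongs to no kit and stays where it is.

Things in the scene. Friction and masses are not known exactly. Their poses are not given: they have to be found in the camera images.
- mouse_mid (a point): Black computer mouse, 106 long (x, wheel end +x) x 62 wide (y) x 38 mm high, domed, its sides upright up to about 22 mm above its base. The point given is its centre, half-way up with z up, 19 mm above its base. 95 g. Lies on the desk.
- charger_mid (a point): White laptop charger, a plain brick 98 long (x) x 46 wide (y) x 28 mm high. The point given is its centre, half-way up with z up, 14 mm above its base. 240 g. Lies on the desk.
- webcam_mid (a point): Black bar-shaped webcam, 94 mm long (x), standing on its folded grey clip, 46 mm high in all. The bar is 28 mm wide (y, flat front and back with the lens to -y) and spans 16 to 46 mm above the base; the clip under it is 46 long x 38 wide. The point given is its centre, half-way up with z up, 23 mm above its base. 130 g. Stands on the desk.
- presenter_mid (a point): Black presenter (slide clicker), a slim stick 122 long (x) x 34 wide (y, 30 at the ends) x 20 mm high with grey keys on top. The point given is its centre, half-way up with z up, 10 mm above its base. 70 g. Lies on the desk.
- hub_mid (a point): USB hub, a flat aluminium slab with black ends, 112 long (x) x 44 wide (y) x 16 mm high. The point given is its centre, half-way up with z up, 8 mm above its base. 110 g. Lies on the desk.
- divided_carton: Open cardboard carton with one card partition off its middle, fixed on the desk; 150 (x) x 242 (y) mm outside, walls and floor 4 mm thick, rim 38 mm above the desk, partition rising to 34 mm. Origin: centre of its underside on the desk. Inside x runs from -71 to 71 mm; the wide cell (for the mouse) spans y -117 to 8 mm (centre y = -54.5), the narrow cell (for the charger) y 12 to 117 mm (centre y = 64.5).
- plain_carton: Open cardboard carton without partition, fixed on the desk; 150 (x) x 208 (y) mm outside, walls and floor 4 mm thick, rim 38 mm above the desk. Origin: centre of its underside on the desk. Inside x runs from -71 to 71 mm, y from -100 to 100 mm.
- tablet_pile: Pile of two tablets in dark grey folio covers on a flat cardboard shipping box, firm on the desk. Origin: centre of the top cover's upper face; z up. The cover is 174 (x) x 248 mm (y, the long side) and level, the box under it 184 x 262 mm. The pile's height differs from start to start: its top is 26 to 60 mm above the desk.
- phone_charger_mid (a point): Small white phone charger, 42 x 42 x 26 mm cube with two metal blades, lying on the desk; part of no kit. Its centre, half-way up.
Things that resemble listed ones, but are neither listed nor needed, are in the scene too. Leave any green or orange look-alike of the part that bears mouse_mid alone.

How it is judged:
At the end, for the whole second after the job is handed in: Mouse in the wide and charger in the narrow cell, webcam and presenter in the plain carton, all on the carton floor; hub on the top cover, within 15 mm of its centre and 0.2 rad of its long side. All level, right way up (0.15 rad; hub 0.1), released, at rest; phone charger moved under 20 mm (x of mouse_mid in the frame of divided_carton between -0.05 and 0.05 m and y of mouse_mid in the frame of divided_carton between -0.1 and -0.012 m and z of mouse_mid in the frame of divided_carton between 0.017 and 0.029 m and angle between each of mouse_mid, charger_mid, webcam_mid, presenter_mid's own z axis and vertical below 0.15 rad and x of charger_mid in the frame of divided_carton between -0.05 and 0.05 m and y of charger_mid in the frame of divided_carton between 0.025 and 0.105 m and z of charger_mid in the frame of divided_carton between 0.012 and 0.024 m and x of webcam_mid in the frame of plain_carton between -0.06 and 0.06 m and y of webcam_mid in the frame of plain_carton between -0.09 and 0.09 m and z of webcam_mid in the frame of plain_carton between 0.021 and 0.033 m and x of presenter_mid in the frame of plain_carton between -0.06 and 0.06 m and y of presenter_mid in the frame of plain_carton between -0.09 and 0.09 m and z of presenter_mid in the frame of plain_carton between 0.008 and 0.02 m and horizontal distance between hub_mid and tablet_pile below 0.015 m and z of hub_mid in the frame of tablet_pile between 0.003 and 0.013 m and angle between hub_mid's own z axis and vertical below 0.1 rad and angle between the x axis of hub_mid and the y axis of tablet_pile, either way round below 0.2 rad and linear speed of each of mouse, charger, webcam, presenter, hub below 0.02 m/s and distance of phone_charger_mid from where it was at the start of the episode below 0.02 m); the robot touches nothing.
It fails at once if a stock item is dropped or falls (loose and faster than 0.6 m/s, a fall of about 2 cm) ((linear speed of mouse above 0.6 m/s and contact force between the fingers and mouse below 0.01 N) or (linear speed of charger above 0.6 m/s and contact force between the fingers and charger below 0.01 N) or (linear speed of webcam above 0.6 m/s and contact force between the fingers and webcam below 0.01 N) or (linear speed of presenter above 0.6 m/s and contact force between the fingers and presenter below 0.01 N) or (linear speed of hub above 0.6 m/s and contact force between the fingers and hub below 0.01 N)).
It fails at once if the hub is pressed hard onto the tablets (over 40 N) (contact force between hub and tablet_pile above 40 N).
It fails at once if the phone charger is pushed out of its place (over 20 mm) (distance of phone_charger_mid from where it was at the start of the episode above 0.02 m).
It also fails if it takes over 134 s, if anything falls off the work surface, if the arm or the gripper's body presses on something with over 40 N, if the wrist force passes 120 N, or if a joint passes its speed limit or range.

### The arm

A 6-joint arm with a two-finger parallel gripper is mounted at the origin on the work surface. World frame = base frame: x ahead of the robot, y to its left, z up, the work surface at z = 0. Lengths are in m, angles in rad, forces in N, time in s.
With the tool pointing down it reaches from about 0.35 to 0.875 m from the base axis. Payload 15.5 kg.
Tool frame: the origin (TCP) lies at the very end of the fingers, on their centre line; the grasp point (between the pads) lies 19 mm behind it; z points along the fingers, y is the direction in which the jaws open and shut (so a half turn about z gives the same grasp; the last joint's range is limited). The gripper opens to 85 mm and grips with 20 to 120 N. Pads are 22 mm wide; open, the fingers measure 114 mm over their backs; the gripper's body (76 mm by 85 mm) begins 54 mm behind the grasp point. The pads swing forward as they close: fully open they stand 13 mm farther back than shut.
Start: joints at [1.202, 0.494, 1.345, -0, 1.302, -0.096], TCP at [0.168, 0.602, 0.231] pointing down, gripper open.
Joint ranges: [-2.91, 2.91], [-0.82, 2.16], [0.22, 2.67], [-1.22, 4.37], [0.12, 2.79], [-3.08, 3.08]. Speed limits (rad/s): [1.89, 1.89, 2.57, 3.01, 3.01, 3.01].

### API

Orientations are given as a unit quaternion [x, y, z, w].
In Python, from cell import r gives the robot as it stands. The module is installed in compiled form; this text tells all that it offers.
- The arm moves only by the tool carry_out, never from a script. Its argument "deltas" is a list of rows, each a list of 6 numbers: the shift along the world's x, y, z in mm, then the turn, a rotation vector about the world's x, y, z in rad. In form: [[dx, dy, dz, ax, ay, az], ...]. A call has 1 to 5 rows; each row is the pose to reach, as a shift and turn from the pose measured when the call began; what a row does not reach only later rows make up. A row lasts 1/10 s, in which the tool goes at most 50 mm and 8.59 degrees, less where a joint would pass 70% of its speed; a pose out of reach is approached as far as the arm can. A call with a gripper value outside its range is refused whole. "grip" is the opening, from -1 (shut) to 1 (fully open), so that 0 is half open, set as the call begins (left out, the last holds). The fingers move at their own pace and stop on an object; the grip force is fixed at half the most. Time passes only in rows, so rows that repeat a pose let the fingers close. It gives the time, the measured TCP pose, the force and the opening at its end, in the units of the state.
- r.observe(): the state, without advancing time (a new reading comes with each control period).
- r.grab_frame(name): name is "scene" or "top" or "wrist"; returns the picture (480x640x3 uint8, blue, green, red); there is no depth.
- r.camera_params(name): a dict with "intrinsics" (3x3 intrinsics, pixels), "D" ([k1, k2, p1, p2, k3] as OpenCV has them; the pictures are not rectified), "R" (3x3) and "t" (3): a world point X has camera coordinates R X + t; the wrist camera has in their place "tool_from_camera" (4x4, takes a point from camera to tool coordinates, whose origin is the TCP and whose axes are the flange's). Camera axes: x right, y down, z forward; pixel columns grow to the right and rows downward; lengths in m; the calibration is good to about 2 mm. A picture is of the moment at which its call begins: read the wrist's pose just before it. camera_params takes no time and is no camera call.
- r.hand_in(): hands the job in, once; it reports no verdict.
The state is a dict: "t": time; "joints": joint angles; "joint_velocities": joint speeds; "tau": joint torques, N m; "tcp_pos": TCP position; "ee_rot": TCP orientation; "wrist_force": force on the tool from outside, world axes, zero at the start; "wrist_torque": the same for the moment, N m; "width": finger opening in m.
Only numpy, scipy, OpenCV 4.12 (cv2) and the standard library are available. Lean on these libraries where they do the work, as an engineer would, in place of code of your own. Each camera call takes 0.05 s, during which the arm holds its last target. There are 200 camera calls.

## Working session

There is one attempt and no reset: what is moved stays moved. The work goes in short steps, Python scripts to look and compute and a tool call to move; the robot and the scene stay as the last step left them, time stands still between calls to the robot, and variables do not carry over. Pictures are saved under pics/ and viewed, about 12 in all and at most 16, crops included, and the job is handed in when it is done.

Besides the shell and the picture viewer there is one more tool, called after "Call:" in YAML: its name, and indented under it one key for each argument. carry_out: Moves the arm, as the interface text tells. Its arguments: {"type":"object","properties":{"deltas":{"type":"array"},"grip":{"type":"number"}},"required":["deltas"]}

```bash
mkdir -p pics; ls
python3 - <<'E'
from cell import r
import cv2,numpy as np
print(r.observe())
for n in("top","scene"):
    im=r.grab_frame(n); cv2.imwrite(f"pics/{n}0.png",im)
    p=r.camera_params(n); print(n,p)
print(r.camera_params("wrist"))
E
```

```text
pics
{'t': 0.0, 'joints': array([ 1.20255106e+00,  4.94199285e-01,  1.34612579e+00, -1.46605768e-05,
        1.30250024e+00, -9.54983686e-02]), 'joint_velocities': array([-0.00166005,  0.00098039,  0.00095068,  0.00050062, -0.00086037,
       -0.00143435]), 'tau': array([-4.65151493e-05, -8.82151651e+01, -3.83850396e+01, -2.01247684e-05,
        9.92382062e-03,  4.86645911e-05]), 'tcp_pos': array([0.16823223, 0.60156104, 0.23069205]), 'ee_rot': array([ 1.35949180e-01,  9.90715620e-01, -6.01458524e-04, -1.34754420e-04]), 'wrist_force': array([ 0.02684387, -0.25747633,  0.05766643]), 'wrist_torque': array([-0.0047581 , -0.03699707, -0.05800175]), 'width': 0.08536364143997309}
top {'intrinsics': array([[570.32275293,   0.        , 327.26503884],
       [  0.        , 570.32275293, 240.83991356],
       [  0.        ,   0.        ,   1.        ]]), 'D': array([-0.15516058,  0.        ,  0.        ,  0.        ,  0.        ]), 'R': array([[-0.01030901, -0.99989254, -0.01042226],
       [-0.98710889,  0.0118409 , -0.1596115 ],
       [ 0.15971776,  0.00864246, -0.98712489]]), 't': array([0
[... 406 characters left out ...]
069387, -0.17600554, -0.75580903]]), 't': array([ 0.08389273, -0.28887655,  1.56193719])}
{'intrinsics': array([[397.56816991,   0.        , 316.00262586],
       [  0.        , 397.56816991, 239.05500762],
       [  0.        ,   0.        ,   1.        ]]), 'D': array([-0.00164643,  0.        ,  0.        ,  0.        ,  0.        ]), 'tool_from_camera': array([[-2.25243810e-04, -9.64884652e-01, -2.62673862e-01,
         6.72240397e-02],
       [ 9.99999955e-01, -2.69852400e-04,  1.33750040e-04,
        -1.08845453e-03],
       [-1.99936533e-04, -2.62673820e-01,  9.64884669e-01,
        -1.42621545e-01],
       [ 0.00000000e+00,  0.00000000e+00,  0.00000000e+00,
         1.00000000e+00]])}
```

View pics/top0.png

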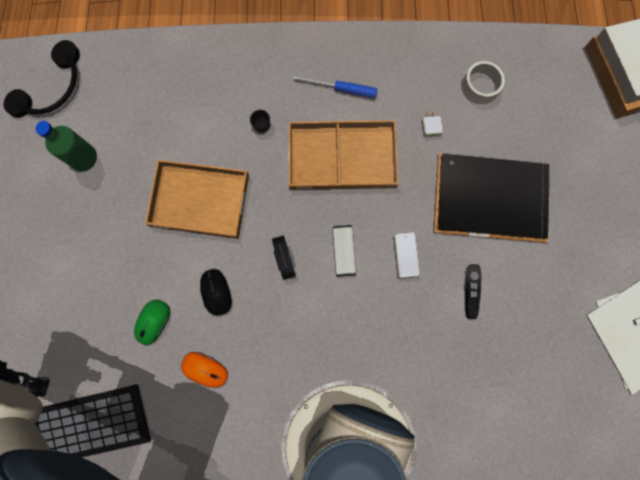

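View pics/scene0.png

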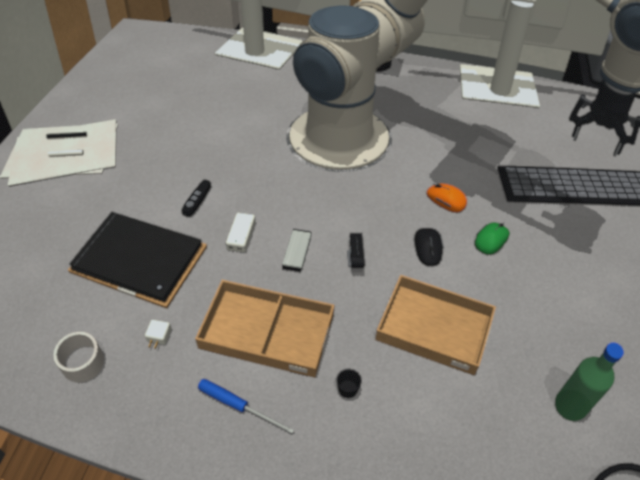

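Top view candidates are below (pixels are column, row).
- **Mouse:** black (215,292). The look-alikes are green (151,322) and orange (204,369), so I take black.
- **Laptop charger:** white brick (406,255). It could be confused with the grey hub with black ends (344,250) or the phone charger (432,125).
- **Webcam:** (284,257); the black cap at (260,121) is not it.
- **Presenter:** (473,291).

The wide cell is on the image right, which is −y.

```bash
cat > h.py <<'E'
import cv2,numpy as np
from cell import r
from scipy.spatial.transform import Rotation as Ro
def cam(n,st=None):
    p=r.camera_params(n)
    if n!="wrist": return p["intrinsics"],p["D"],p["R"],p["t"]
    st=st or r.observe(); T=np.eye(4); T[:3,:3]=Ro.from_quat(st["ee_rot"]).as_matrix(); T[:3,3]=st["tcp_pos"]
    M=np.linalg.inv(T@p["tool_from_camera"]); return p["intrinsics"],p["D"],M[:3,:3],M[:3,3]
def rays(px,c):
    K,D,R,t=c; u=cv2.undistortPoints(np.float64(px).reshape(-1,1,2),K,D)[:,0]
    return -R.T@t,np.c_[u,np.ones(len(u))]@R
def plane(px,c,z):
    o,d=rays(px,c); return o+d*((z-o[2])/d[:,2])[:,None]
def tri(p1,c1,p2,c2):
    (a,d),(b,e)=rays([p1],c1),rays([p2],c2); d,e=d[0],e[0]
    s=np.linalg.lstsq(np.c_[d,-e],b-a,rcond=None)[0]; P,Q=a+s[0]*d,b+s[1]*e
    return (P+Q)/2,np.linalg.norm(P-Q)
def rect(xy):
    """centre mm, long, short mm, long-axis angle deg in (-90,90]"""
    (c,(w,h),a)=cv2.minAreaRect(np.float32(xy*1000)); 
    if w<h: w,h,a=h,w,a+90
    return np.round(c,1),round(w,1),round(h,1),round((a+90)%180-90,1)
def blob(mask,roi):
    x0,y0,x1,y1=roi; m=np.zeros_like(mask); m[y0:y1,x0:x1]=mask[y0:y1,x0:x1]
    cs=cv2.findContours(m,cv2.RETR_EXTERNAL,cv2.CHAIN_APPROX_NONE)[0]
    return max(cs,key=cv2.contourArea)[:,0]
E
python3 - <<'E'
from h import *
im=cv2.imread("pics/top0.png"); c=cam("top"); hsv=cv2.cvtColor(im,cv2.COLOR_BGR2HSV); g=hsv[...,2]; s=hsv[...,1]
print(g[270,320],im[250,344],im[255,406],im[150,310],im[190,490])
dark=np.uint8(g<60)*255; white=np.uint8((g>165)&(s<40))*255; br=np.uint8((s>80)&(hsv[...,0]<25))*255
for n,m,roi,z in [("mouse",dark,(190,255,245,325),.019),("webcam",dark,(265,225,305,290),.035),("presenter",dark,(455,255,490,330),.012),
 ("charger",white,(385,225,425,285),.02),("hub",white|dark,(325,215,365,285),.012),("phone",white,(418,112,448,140),.02),
 ("dcart",br,(275,105,410,200),.038),("pcart",br,(135,145,260,250),.038),("pile",dark,(420,140,565,255),.04)]:
    b=blob(m,roi); print(n,rect(plane(b,c,z)[:,:2]),b.min(0),b.max(0))
# crop for check + magnified corner crops
A=cv2.resize(im[100:330,140:560],(800,438),interpolation=cv2.INTER_CUBIC)
cv2.imwrite("pics/crop1.png",A)
sc=cv2.imread("pics/scene0.png"); cv2.imwrite("pics/crop2.png",cv2.resize(sc[170:390,50:350],(800,587),interpolation=cv2.INTER_CUBIC))
E
```

```text
146 [178 189 188] [212 203 203] [ 79 131 182] [33 36 37]
mouse (array([338.4, 288.7]), 101.6, 61.6, 15.2) [201 269] [231 315]
webcam (array([410.9, 138.6]), 93.1, 30.1, 15.1) [273 236] [294 278]
presenter (array([ 333.5, -275.9]), 117.5, 31.5, -2.7) [465 265] [479 318]
charger (array([ 417.2, -133.2]), 96.6, 44.7, 4.6) [395 232] [418 276]
hub (array([428.9,   5.2]), 99.1, 39.3, 3.4) [334 228] [354 272]
phone (array([ 717.3, -203.6]), 39.8, 39.4, 4.6) [424 116] [442 132]
dcart (array([642.2,   4.7]), 240.7, 158.7, -89.8) [289 120] [397 189]
pcart (array([546.6, 331.4]), 214.1, 154.5, 81.5) [145 160] [248 237]
pile (array([ 542.3, -330.6]), 246.0, 171.4, 84.5) [438 155] [548 237]
```

View pics/crop1.png

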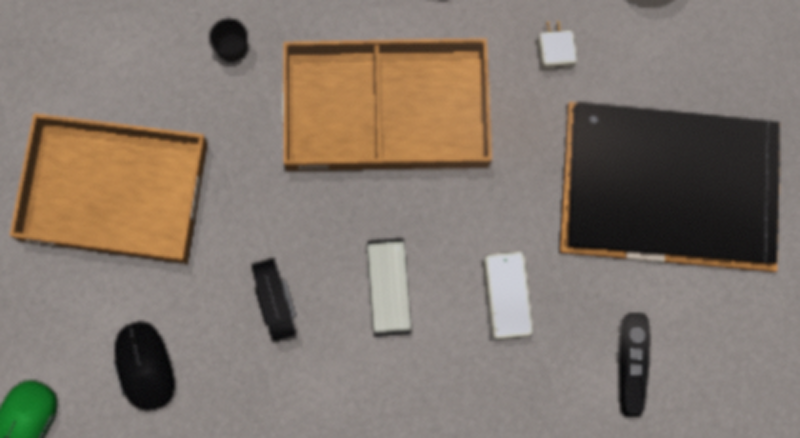

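View pics/crop2.png

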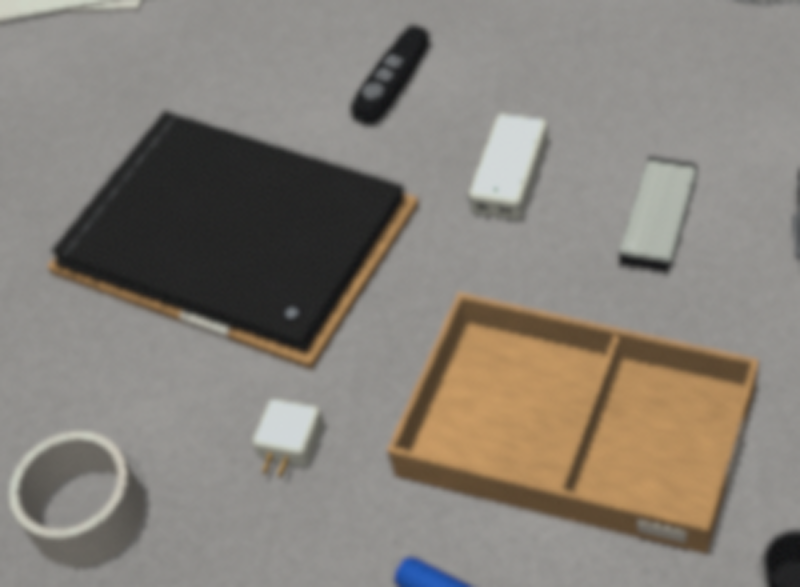

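The crops confirm the choices: black mouse crop1 (145,365), ribbed hub with black ends (389,287), white brick with LED (508,295), webcam (273,300) and presenter (635,365). The partition is at column 377, left of middle, so the narrow cell is the left (+y) one. Next I work out the carton corners and the pile height.

Run:
```python
from h import *
c=cam("top"); s=cam("scene")
f=lambda q:np.float64(q)/(800/420)+[140,100]
g=lambda q:np.float64(q)/(800/300)+[50,170]
print(tri(f([593,119]),c,g([291,312]),s))
for a,b in [((573,103),(308,346)),((778,122),(60,250)),((776,263),(167,115)),((568,248),(403,188))]: print(tri(f(a),c,g(b),s))
for q in [[(285,42),(487,40),(491,165),(285,165)],[(36,117),(205,135),(186,262),(13,238)]]:
    w=plane(f(q),c,.038); print(np.round(w*1000),rect(w[:,:2]),w.mean(0))
w=plane(f([(377,42),(380,160)]),c,.034);print(w)
```

```text
(array([ 0.62242377, -0.23987654,  0.03049012]), np.float64(0.0008886198089025469))
(array([ 0.6443537 , -0.21762472,  0.02290788]), np.float64(0.0009287620071467102))
(array([ 0.61799018, -0.46359881,  0.02861953]), np.float64(0.005758864793984016))
(array([ 0.44816692, -0.45095198,  0.02231214]), np.float64(0.002644437221394975))
(array([ 0.47011679, -0.20615582,  0.02049263]), np.float64(0.00378001073299419))
[[ 719.  124.   38.]
 [ 719. -116.   38.]
 [ 565. -115.   38.]
 [ 568.  123.   38.]] (array([642.1,   4. ]), 240.1, 153.5, 89.9) [0.64275244 0.00393035 0.038     ]
[[633. 421.  38.]
 [606. 217.  38.]
 [455. 237.  38.]
 [486. 442.  38.]] (array([544.1, 329.9]), 207.3, 151.7, 82.5) [0.5450169 0.3293867 0.038    ]
[[0.71892454 0.0145726  0.034     ]
 [0.57357792 0.01314514 0.034     ]]
```

Mouse first: go to hover.

Call:
carry_out:
  deltas:
    - [170, -313, -130, 0, 0, 0.538]
    - [170, -313, -130, 0, 0, 0.538]
    - [170, -313, -130, 0, 0, 0.538]
    - [170, -313, -130, 0, 0, 0.538]
    - [170, -313, -130, 0, 0, 0.538]
  grip: 1

```text
t: 0.6
tcp_pos: [0.2789, 0.3974, 0.1462]
ee_rot: [-0.135, 0.991, -0.001, 0.0]
wrist_force: [1.4, 0.6, -0.7]
width: 0.0854
```

Call:
carry_out:
  deltas:
    - [59, -109, -46, 0, 0, 0]
    - [59, -109, -46, 0, 0, 0]
    - [59, -109, -46, 0, 0, 0]
    - [59, -109, -46, 0, 0, 0]

```text
t: 1.0
tcp_pos: [0.3384, 0.2851, 0.0988]
ee_rot: [-0.133, 0.991, -0.001, -0.001]
wrist_force: [1.0, -0.0, -1.2]
width: 0.0853
```

Run:
```python
from h import *
st=r.observe(); print(st["t"],st["tcp_pos"],st["ee_rot"].round(4)); im=r.grab_frame("wrist"); cv2.imwrite("pics/w1.png",im)
K,D,R,t=cam("wrist",st)
print(cv2.projectPoints(np.float64([[.3384,.2887,.019],[.29,.276,.02],[.387,.302,.02]]),cv2.Rodrigues(R)[0],t,K,D)[0][:,0])
```

```text
1.0 [0.3383714  0.28514001 0.09884457] [-0.1328  0.9911 -0.0013 -0.0012]
[[323.01250678 252.68405156]
 [324.32000848 166.22341911]
 [322.74376661 331.41478789]]
```

View pics/w1.png

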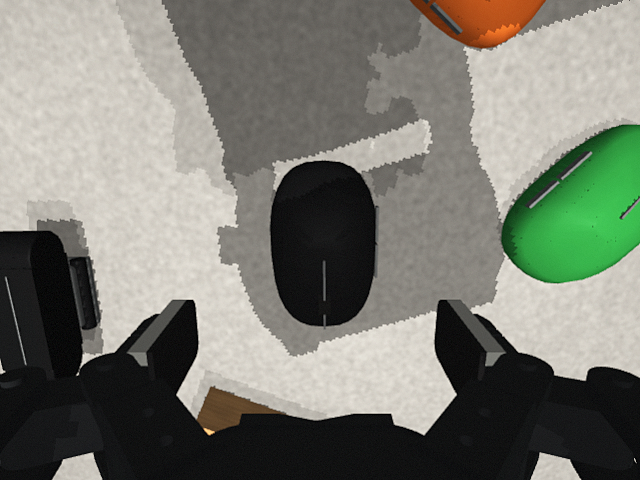

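The black mouse is at wrist (323,245), within 3 mm of the predicted (323,252), so the top-camera positions hold. Green is off to the right at (580,205). I descend and grip.

Call:
carry_out:
  deltas:
    - [-2, 3.5, -45, 0, 0, 0]
    - [-2, 3.5, -85, 0, 0, 0]
    - [-2, 3.5, -100, 0, 0, 0]
    - [-2, 3.5, -100, 0, 0, 0]

```text
t: 1.45
tcp_pos: [0.335, 0.2906, -0.002]
ee_rot: [-0.133, 0.991, -0.002, -0.002]
wrist_force: [-0.3, 0.5, -0.2]
width: 0.0852
```

Call:
carry_out:
  deltas:
    - [0, 0, 0, 0, 0, 0]
    - [0, 0, 0, 0, 0, 0]
    - [0, 0, 0, 0, 0, 0]
    - [0, 0, 0, 0, 0, 0]
    - [0, 0, 0, 0, 0, 0]
  grip: -1

```text
t: 1.95
tcp_pos: [0.3354, 0.2913, -0.0007]
ee_rot: [-0.133, 0.991, -0.001, -0.001]
wrist_force: [-3.9, 2.6, 8.0]
width: 0.059
```

Call:
carry_out:
  deltas:
    - [0, 0, 15, 0, 0, 0]
    - [0, 0, 45, 0, 0, 0]
    - [0, 0, 90, 0, 0, 0]
    - [0, 0, 120, 0, 0, 0]
    - [20, -22, 130, 0, 0, -0.08]

```text
t: 2.45
tcp_pos: [0.3553, 0.271, 0.1332]
ee_rot: [-0.095, 0.995, 0.0, 0.001]
wrist_force: [0.4, 0.2, -0.9]
width: 0.0588
```

Call:
carry_out:
  deltas:
    - [30, -35, 0, 0, 0, -0.1]
    - [60, -68, 0, 0, 0, -0.187]
    - [90, -102, 0, 0, 0, -0.187]
    - [120, -136, 0, 0, 0, -0.187]
    - [150, -170, 0, 0, 0, -0.187]

```text
t: 2.95
tcp_pos: [0.5065, 0.0995, 0.1345]
ee_rot: [-0.002, 1.0, 0.0, 0.002]
wrist_force: [0.8, 1.8, -0.8]
width: 0.0588
```

Call:
carry_out:
  deltas:
    - [32, -36, 0, 0, 0, 0]
    - [65, -72, 0, 0, 0, 0]
    - [98, -108, 0, 0, 0, 0]
    - [130, -144, 0, 0, 0, 0]
    - [136, -150, 0, 0, 0, 0]

```text
t: 3.45
tcp_pos: [0.6457, -0.0545, 0.1358]
ee_rot: [-0.0, 1.0, -0.0, 0.004]
wrist_force: [0.7, 0.2, -1.1]
width: 0.0589
```

Run:
```python
from h import *
st=r.observe(); print(st["t"],st["tcp_pos"],st["ee_rot"].round(4),st["wrist_force"]); a=r.grab_frame("wrist"); b=r.grab_frame("top")
o=np.hstack([cv2.resize(a,(400,300)),cv2.resize(b[90:240,250:450],(400,300))]); cv2.imwrite("pics/p1.png",o)
```

```text
3.45 [ 0.64573454 -0.05454097  0.13579503] [-1.e-04  1.e+00 -3.e-04  4.e-03] [ 0.66808829  0.23832821 -1.14383483]
```

View pics/p1.png

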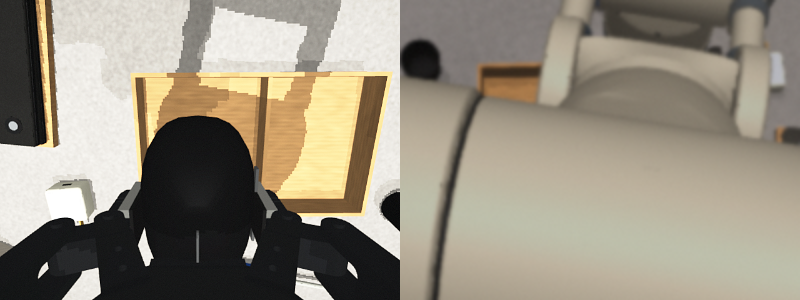

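Mouse held upright over the wide cell. Lowering.

Call:
carry_out:
  deltas:
    - [-3, 4, -45, 0, 0, 0]
    - [-3, 4, -90, 0, 0, 0]
    - [-3, 4, -115, 0, 0, 0]
    - [-3, 4, -125, 0, 0, 0]
    - [-3, 4, -131, 0, 0, 0]

```text
t: 4.05
tcp_pos: [0.6397, -0.0466, 0.0044]
ee_rot: [-0.001, 1.0, 0.0, 0.002]
wrist_force: [0.2, -0.0, -0.4]
width: 0.0585
```

Call:
carry_out:
  deltas:
    - [0, 0, 0, 0, 0, 0]

```text
t: 4.15
tcp_pos: [0.6398, -0.0462, 0.0052]
ee_rot: [-0.001, 1.0, 0.0, 0.003]
wrist_force: [-0.2, 0.0, -1.9]
width: 0.0585
```

Call:
carry_out:
  deltas:
    - [0, -4, 0, 0, 0, 0]
    - [0, -4, -1.5, 0, 0, 0]
    - [0, -4, -2, 0, 0, 0]

```text
t: 4.45
tcp_pos: [0.6403, -0.0504, 0.004]
ee_rot: [-0.001, 1.0, 0.0, 0.003]
wrist_force: [0.3, -0.7, -1.2]
width: 0.0588
```

Call:
carry_out:
  deltas:
    - [0, 0, -1, 0, 0, 0]
    - [0, 0, -2, 0, 0, 0]

```text
t: 4.65
tcp_pos: [0.6404, -0.0504, 0.0032]
ee_rot: [-0.001, 1.0, 0.0, 0.004]
wrist_force: [-10.7, 2.2, 35.6]
width: 0.0586
```

Call:
carry_out:
  deltas:
    - [0, 0, 1, 0, 0, 0]
    - [0, 0, 1, 0, 0, 0]
    - [0, 0, 1, 0, 0, 0]
    - [0, 0, 1, 0, 0, 0]
  grip: 0.72

```text
t: 5.05
tcp_pos: [0.6404, -0.0505, 0.0041]
ee_rot: [-0.001, 1.0, 0.0, 0.004]
wrist_force: [0.2, 0.6, 0.1]
width: 0.0732
```

Call:
carry_out:
  deltas:
    - [0, 0, 15, 0, 0, 0]
    - [0, 0, 45, 0, 0, 0]
    - [0, 0, 90, 0, 0, 0]
    - [-20, -5, 110, 0, 0, 0.03]
    - [-60, -20, 115, 0, 0, 0.08]

```text
t: 5.55
tcp_pos: [0.5833, -0.0704, 0.1229]
ee_rot: [-0.043, 0.999, -0.001, 0.007]
wrist_force: [0.4, -0.0, -0.4]
width: 0.0733
```

Call:
carry_out:
  deltas:
    - [-42, -16, -10, 0, 0.014, 0]
    - [-84, -32, -25, 0, 0.014, 0]
    - [-126, -48, -40, 0, 0.014, 0]
    - [-166, -63, -50, 0, 0.014, 0]
    - [-166, -63, -60, 0, 0.014, 0]
  grip: 1

```text
t: 6.05
tcp_pos: [0.4126, -0.1336, 0.0633]
ee_rot: [-0.042, 0.999, 0.0, -0.001]
wrist_force: [0.5, 0.1, 0.5]
width: 0.0858
```

Call:
carry_out:
  deltas:
    - [0, 0, 0, 0, 0, 0]

```text
t: 6.15
tcp_pos: [0.4123, -0.134, 0.0633]
ee_rot: [-0.041, 0.999, 0.0, -0.001]
wrist_force: [0.5, -0.0, 0.1]
width: 0.0854
```

Call:
carry_out:
  deltas:
    - [5, 1, -30, 0, 0, 0]
    - [5, 1, -52, 0, 0, 0]
    - [5, 1, -61, 0, 0, 0]
    - [5, 1, -61, 0, 0, 0]

```text
t: 6.55
tcp_pos: [0.4177, -0.1327, 0.002]
ee_rot: [-0.041, 0.999, 0.001, -0.002]
wrist_force: [0.3, 0.1, 0.4]
width: 0.0858
```

Call:
carry_out:
  deltas:
    - [0, 0, 0, 0, 0, 0]
    - [0, 0, 0, 0, 0, 0]
    - [0, 0, 0, 0, 0, 0]
    - [0, 0, 0, 0, 0, 0]
    - [0, 0, 0, 0, 0, 0]
  grip: -1

```text
t: 7.05
tcp_pos: [0.4182, -0.1328, 0.003]
ee_rot: [-0.041, 0.999, 0.0, -0.001]
wrist_force: [1.2, 2.7, 15.2]
width: 0.0449
```

Call:
carry_out:
  deltas:
    - [0, 0, 15, 0, 0, 0]
    - [0, 0, 45, 0, 0, 0]
    - [0, 0, 90, 0, 0, 0]
    - [0, 0, 120, 0, 0, 0]

```text
t: 7.45
tcp_pos: [0.4182, -0.1329, 0.1257]
ee_rot: [-0.041, 0.999, 0.0, -0.0]
wrist_force: [0.2, -0.4, -1.8]
width: 0.0447
```

Call:
carry_out:
  deltas:
    - [36, 32, 0, 0, 0, -0.04]
    - [72, 65, 0, 0, 0, -0.082]
    - [108, 97, 0, 0, 0, -0.082]
    - [144, 129, 0, 0, 0, -0.082]
    - [180, 161, 0, 0, 0, -0.082]

```text
t: 7.95
tcp_pos: [0.5992, 0.0299, 0.1263]
ee_rot: [-0.0, 1.0, -0.0, -0.0]
wrist_force: [-0.1, -1.6, -2.2]
width: 0.045
```

Call:
carry_out:
  deltas:
    - [30, 27, 0, 0, 0, 0]
    - [44, 40, 0, 0, 0, 0]
    - [44, 40, 0, 0, 0, 0]

```text
t: 8.25
tcp_pos: [0.6447, 0.0719, 0.1264]
ee_rot: [-0.001, 1.0, 0.0, 0.0]
wrist_force: [0.4, -0.8, -3.0]
width: 0.0446
```

Call:
carry_out:
  deltas:
    - [-2, -3, -45, 0, 0, 0]
    - [-2, -3, -85, 0, 0, 0]
    - [-2, -3, -108, 0, 0, 0]
    - [-2, -3, -115, 0, 0, 0]
    - [-2, -3, -118, 0, 0, 0]

```text
t: 8.75
tcp_pos: [0.6422, 0.0685, 0.0085]
ee_rot: [-0.001, 1.0, 0.0, -0.0]
wrist_force: [-0.4, 0.6, -1.8]
width: 0.0444
```

Call:
carry_out:
  deltas:
    - [0, 0, -1, 0, 0, 0]
    - [0, 0, -1, 0, 0, 0]

```text
t: 8.95
tcp_pos: [0.6429, 0.0683, 0.0089]
ee_rot: [-0.001, 1.0, 0.0, 0.001]
wrist_force: [-0.2, 0.4, -1.6]
width: 0.0452
```

Call:
carry_out:
  deltas:
    - [0, 0, -1, 0, 0, 0]
    - [0, 0, -2, 0, 0, 0]

```text
t: 9.15
tcp_pos: [0.6435, 0.0683, 0.0078]
ee_rot: [-0.001, 1.0, 0.0, 0.002]
wrist_force: [0.9, -0.9, -3.0]
width: 0.0451
```

Call:
carry_out:
  deltas:
    - [0, 0, -1, 0, 0, 0]
    - [0, 0, -1.5, 0, 0, 0]

```text
t: 9.35
tcp_pos: [0.6436, 0.0683, 0.0071]
ee_rot: [-0.001, 1.0, 0.0, 0.002]
wrist_force: [-5.5, -0.8, 17.4]
width: 0.0452
```

Call:
carry_out:
  deltas:
    - [0, 0, 0.5, 0, 0, 0]
    - [0, 0, 0.5, 0, 0, 0]
    - [0, 0, 0.5, 0, 0, 0]
    - [0, 0, 0.5, 0, 0, 0]
  grip: 0.42

```text
t: 9.75
tcp_pos: [0.6436, 0.0683, 0.0075]
ee_rot: [-0.001, 1.0, 0.0, 0.002]
wrist_force: [-0.2, -0.3, -0.6]
width: 0.0604
```

Call:
carry_out:
  deltas:
    - [0, 0, 15, 0, 0, 0]
    - [0, 0, 45, 0, 0, 0]
    - [0, 0, 85, 0, 0, 0]
    - [-20, -5, 95, 0, 0, 0.03]
    - [-60, -20, 95, 0, 0, 0.06]

```text
t: 10.25
tcp_pos: [0.5866, 0.0488, 0.1058]
ee_rot: [-0.032, 0.999, 0.0, 0.006]
wrist_force: [0.6, -0.8, -0.3]
width: 0.0609
```

Call:
carry_out:
  deltas:
    - [-48, -14, -8, 0, 0, 0]
    - [-96, -28, -16, 0, 0, 0]
    - [-144, -42, -25, 0, 0, 0]
    - [-153, -44, -40, 0, 0, 0]
    - [-153, -44, -40, 0, 0, 0]
  grip: 1

```text
t: 10.75
tcp_pos: [0.4313, 0.0045, 0.0657]
ee_rot: [-0.032, 0.999, 0.0, 0.004]
wrist_force: [0.7, -0.6, -0.6]
width: 0.0851
```

Run:
```python
from h import *
st=r.observe(); a=r.grab_frame("wrist"); b=r.grab_frame("top"); cv2.imwrite("pics/w2.png",a); cv2.imwrite("pics/top2.png",b)
o=np.hstack([cv2.resize(a,(400,300)),cv2.resize(b[90:240,260:460],(400,300))]); cv2.imwrite("pics/p2.png",o)
K,D,R,t=cam("wrist",st)
print(cv2.projectPoints(np.float64([[.427,.005,.016],[.371,.0017,.016],[.483,.0083,.016]]),cv2.Rodrigues(R)[0],t,K,D)[0][:,0]*.625)
```

```text
[[199.32298441 161.79437874]
 [199.77861826  90.98552389]
 [198.9307986  222.67975254]]
```

View pics/p2.png

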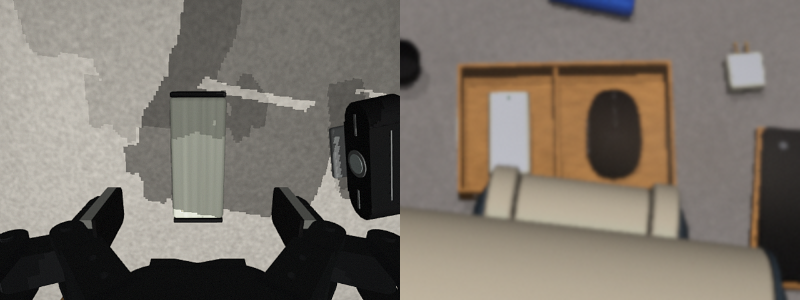

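Mouse and charger lie well in their cells (right half), and the hub at wrist crop (198,157) matches the prediction within 1 mm. Picking up the hub.

Call:
carry_out:
  deltas:
    - [-4, 0, -30, 0, 0.008, 0]
    - [-4, 0, -53, 0, 0.008, 0]
    - [-4, 0, -63.5, 0, 0.008, 0]
    - [-4, 0, -63.5, 0, 0.008, 0]

```text
t: 11.25
tcp_pos: [0.4316, 0.0048, 0.0025]
ee_rot: [-0.032, 0.999, 0.0, 0.002]
wrist_force: [0.6, -0.2, 0.1]
width: 0.0854
```

Call:
carry_out:
  deltas:
    - [0, 0, 0, 0, 0, 0]
    - [0, 0, 0, 0, 0, 0]
    - [0, 0, 0, 0, 0, 0]
    - [0, 0, 0, 0, 0, 0]
    - [0, 0, 0, 0, 0, 0]
  grip: -1

```text
t: 11.75
tcp_pos: [0.4323, 0.0048, 0.0035]
ee_rot: [-0.032, 0.999, 0.0, 0.003]
wrist_force: [-0.9, 1.3, 19.4]
width: 0.043
```

Call:
carry_out:
  deltas:
    - [0, 0, 15, 0, 0, 0]
    - [0, 0, 45, 0, 0, 0]
    - [0, 0, 90, 0, 0, 0]
    - [0, 0, 120, 0, 0, 0]

```text
t: 12.15
tcp_pos: [0.4324, 0.0048, 0.1263]
ee_rot: [-0.032, 0.999, -0.0, 0.004]
wrist_force: [0.8, 0.2, -2.0]
width: 0.0423
```

Call:
carry_out:
  deltas:
    - [10, -32, 0, 0, 0, -0.14]
    - [20, -64, 0, 0, 0, -0.28]
    - [30, -96, 0, 0, 0, -0.42]
    - [40, -128, 0, 0, 0, -0.56]
    - [50, -160, 0, 0, 0, -0.7]

```text
t: 12.65
tcp_pos: [0.4825, -0.1566, 0.1268]
ee_rot: [0.315, 0.949, -0.001, 0.004]
wrist_force: [0.3, -0.3, -1.2]
width: 0.0424
```

Call:
carry_out:
  deltas:
    - [11, -32, 0, 0, 0, -0.14]
    - [22, -64, 0, 0, 0, -0.28]
    - [33, -96, 0, 0, 0, -0.42]
    - [44, -128, 0, 0, 0, -0.56]
    - [54, -160, 0, 0, 0, -0.7]

```text
t: 13.15
tcp_pos: [0.5367, -0.3179, 0.1274]
ee_rot: [0.624, 0.781, -0.003, 0.003]
wrist_force: [-0.5, -0.4, -1.0]
width: 0.0422
```

Call:
carry_out:
  deltas:
    - [7, -21, 0, 0.008, 0, -0.14]
    - [7, -21, -10, 0.008, 0, -0.28]
    - [7, -21, -20, 0.008, 0, -0.319]
    - [7, -21, -30, 0.008, 0, -0.319]

```text
t: 13.55
tcp_pos: [0.5435, -0.3389, 0.0974]
ee_rot: [0.74, 0.672, 0.0, 0.0]
wrist_force: [-0.2, -0.1, -1.2]
width: 0.042
```

Run:
```python
from h import *
st=r.observe(); print(st["t"],st["tcp_pos"],st["ee_rot"].round(4),st["wrist_force"]); a=r.grab_frame("wrist"); cv2.imwrite("pics/w3.png",a)
K,D,R,t=cam("wrist",st)
y=np.radians(-5.5); Rz=np.array([[np.cos(y),-np.sin(y)],[np.sin(y),np.cos(y)]])
P=[list(Rz@[sx*.087,sy*.124]+[.545,-.3343])+[.028] for sx in(1,-1) for sy in(1,-1)]
q=cv2.projectPoints(np.float64(P),cv2.Rodrigues(R)[0],t,K,D)[0][:,0]; print(np.round(P,3),q.round())
for a_ in q: cv2.circle(a,tuple(int(v) for v in a_),4,(0,0,255),1)
cv2.imwrite("pics/w3m.png",a)
```

```text
13.55 [ 0.54346287 -0.33894704  0.09735213] [7.404e-01 6.721e-01 1.000e-04 3.000e-04] [-0.1537504  -0.0823875  -1.18512222]
[[ 0.643 -0.219  0.028]
 [ 0.62  -0.466  0.028]
 [ 0.47  -0.203  0.028]
 [ 0.447 -0.449  0.028]] [[504.  -8.]
 [456. 431.]
 [136.  -8.]
 [183. 432.]]
```

View pics/w3m.png

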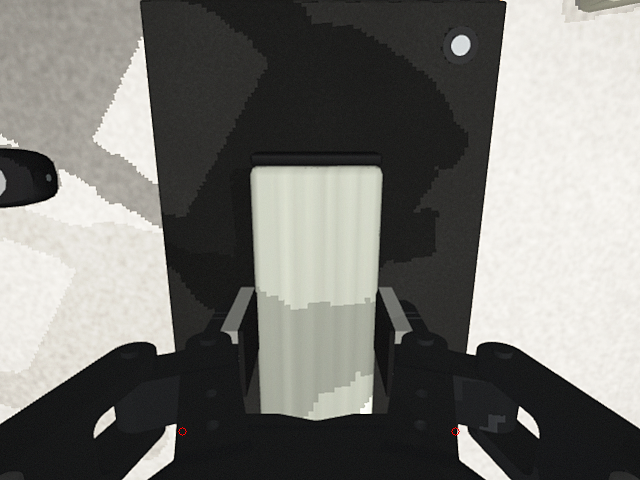

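Pile edges are at columns 141 and 506 on the top row, against the predicted 137 and 503. The pile centre is therefore about 2 mm to +x and 2–4 mm to −y, and its height of about 28 mm holds. I lower gently.

Call:
carry_out:
  deltas:
    - [2.5, -2.5, -25, 0, 0, 0]
    - [2.5, -2.5, -45, 0, 0, 0]
    - [2.5, -2.5, -56, 0, 0, 0]
    - [2.5, -2.5, -58, 0, 0, 0]
    - [2.5, -2.5, -58, 0, 0, 0]

```text
t: 14.1
tcp_pos: [0.5455, -0.3408, 0.0381]
ee_rot: [0.74, 0.673, -0.0, -0.001]
wrist_force: [0.7, -0.2, -0.5]
width: 0.0418
```

Call:
carry_out:
  deltas:
    - [0, 0, -1, 0, 0, 0]
    - [0, 0, -2, 0, 0, 0]

```text
t: 14.3
tcp_pos: [0.546, -0.3411, 0.037]
ee_rot: [0.739, 0.673, 0.0, 0.0]
wrist_force: [-0.6, 0.2, -0.9]
width: 0.043
```

Call:
carry_out:
  deltas:
    - [0, 0, -1, 0, 0, 0]
    - [0, 0, -2, 0, 0, 0]

```text
t: 14.5
tcp_pos: [0.5462, -0.3413, 0.0354]
ee_rot: [0.739, 0.673, 0.0, 0.001]
wrist_force: [0.2, 0.6, -1.4]
width: 0.0424
```

Call:
carry_out:
  deltas:
    - [0, 0, -1, 0, 0, 0]
    - [0, 0, -1.5, 0, 0, 0]

```text
t: 14.7
tcp_pos: [0.5462, -0.3413, 0.0345]
ee_rot: [0.739, 0.673, 0.0, 0.001]
wrist_force: [-4.5, 2.6, 16.2]
width: 0.0422
```

Contact at 16 N with no free play left, so I release.

Call:
carry_out:
  deltas:
    - [0, 0, 0.5, 0, 0, 0]
    - [0, 0, 0.5, 0, 0, 0]
    - [0, 0, 0.5, 0, 0, 0]
    - [0, 0, 0.5, 0, 0, 0]
  grip: 0.5

```text
t: 15.1
tcp_pos: [0.5462, -0.3413, 0.0349]
ee_rot: [0.739, 0.673, 0.0, 0.001]
wrist_force: [0.5, -0.7, 0.2]
width: 0.064
```

Call:
carry_out:
  deltas:
    - [0, 0, 15, 0, 0, 0]
    - [0, 0, 45, 0, 0, 0]
    - [0, 0, 80, 0, 0, 0.1]
    - [-20, 6, 90, 0, 0, 0.24]
    - [-60, 18, 90, 0, 0, 0.38]

```text
t: 15.6
tcp_pos: [0.4885, -0.3248, 0.128]
ee_rot: [0.596, 0.803, 0.0, 0.004]
wrist_force: [0.3, -1.6, -0.1]
width: 0.0639
```

Call:
carry_out:
  deltas:
    - [-30, 10, -5, 0, 0, 0.14]
    - [-60, 19, -10, 0, 0, 0.28]
    - [-90, 28, -15, 0, 0, 0.42]
    - [-120, 37, -20, 0, 0, 0.56]
    - [-150, 46, -25, 0, 0, 0.7]
  grip: 1

```text
t: 16.1
tcp_pos: [0.3377, -0.2786, 0.1038]
ee_rot: [0.282, 0.959, 0.001, 0.004]
wrist_force: [0.3, -0.5, 0.1]
width: 0.0854
```

Call:
carry_out:
  deltas:
    - [-4, 2, -15, 0, 0.008, 0.14]
    - [-4, 2, -30, 0, 0.008, 0.28]
    - [-4, 2, -40, 0, 0.008, 0.42]
    - [-4, 2, -45, 0, 0.008, 0.525]
    - [-4, 2, -45, 0, 0.008, 0.525]

```text
t: 16.6
tcp_pos: [0.3338, -0.2767, 0.059]
ee_rot: [0.022, 1.0, 0.001, 0.0]
wrist_force: [-0.1, -0.4, -0.2]
width: 0.0854
```

Run:
```python
from h import *
st=r.observe(); print(st["tcp_pos"],st["ee_rot"].round(4)); a=r.grab_frame("wrist"); b=r.grab_frame("top"); cv2.imwrite("pics/top3.png",b)
K,D,R,t=cam("wrist",st)
q=cv2.projectPoints(np.float64([[.3335,-.276,.016],[.2735,-.2732,.016],[.3935,-.2788,.016]]),cv2.Rodrigues(R)[0],t,K,D)[0][:,0];print(q.round())
for v in q: cv2.circle(a,tuple(int(i) for i in v),4,(0,0,255),1)
cv2.imwrite("pics/p3.png",np.hstack([cv2.resize(a,(400,300)),cv2.resize(b[110:260,410:610],(400,300),interpolation=cv2.INTER_CUBIC)]))
```

```text
[ 0.33376103 -0.27668871  0.05903904] [2.240e-02 9.997e-01 1.100e-03 1.000e-04]
[[319. 271.]
 [319. 147.]
 [319. 377.]]
```

View pics/p3.png

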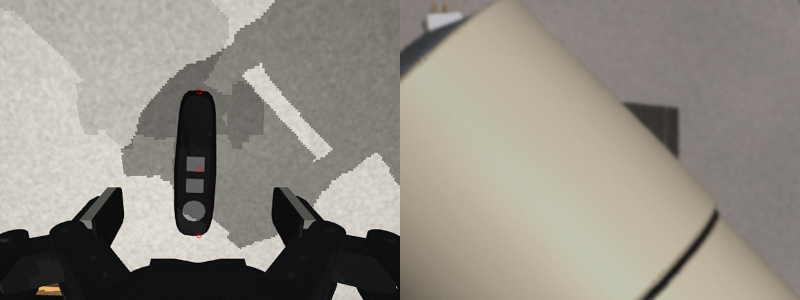

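Presenter seen at crop (196,163), turned about 3° from my estimate. I correct and pick it.

Call:
carry_out:
  deltas:
    - [0, -1, -27, 0, 0, -0.05]
    - [0, -1, -48, 0, 0, -0.05]
    - [0, -1, -57, 0, 0, -0.05]
    - [0, -1, -57, 0, 0, -0.05]

```text
t: 17.1
tcp_pos: [0.3337, -0.2776, 0.0021]
ee_rot: [0.051, 0.999, 0.001, -0.0]
wrist_force: [0.3, -0.7, 0.8]
width: 0.0853
```

Call:
carry_out:
  deltas:
    - [0, 0, 0, 0, 0, 0]
    - [0, 0, 0, 0, 0, 0]
    - [0, 0, 0, 0, 0, 0]
    - [0, 0, 0, 0, 0, 0]
    - [0, 0, 0, 0, 0, 0]
  grip: -1

```text
t: 17.6
tcp_pos: [0.334, -0.2779, 0.0029]
ee_rot: [0.051, 0.999, 0.001, 0.0]
wrist_force: [-0.2, 2.0, 16.4]
width: 0.0325
```

Call:
carry_out:
  deltas:
    - [0, 0, 15, 0, 0, 0]
    - [0, 0, 45, 0, 0, 0]
    - [0, 0, 90, 0, 0, 0]
    - [0, 0, 120, 0, 0, 0]

```text
t: 18.0
tcp_pos: [0.3341, -0.2779, 0.1253]
ee_rot: [0.051, 0.999, 0.0, 0.001]
wrist_force: [0.4, -0.1, -0.8]
width: 0.0324
```

Call:
carry_out:
  deltas:
    - [15, 45, 0, 0, 0, -0.03]
    - [30, 90, 0, 0, 0, -0.03]
    - [45, 135, 0, 0, 0, -0.03]
    - [60, 180, 0, 0, 0, -0.03]
    - [75, 225, 0, 0, 0, -0.03]

```text
t: 18.5
tcp_pos: [0.4093, -0.051, 0.1257]
ee_rot: [0.066, 0.998, 0.0, 0.001]
wrist_force: [0.8, -0.2, -0.3]
width: 0.0323
```

Call:
carry_out:
  deltas:
    - [15, 45, 0, 0, 0, 0]
    - [30, 90, 0, 0, 0, 0]
    - [45, 135, 0, 0, 0, 0]
    - [60, 180, 0, 0, 0, 0]
    - [75, 225, 0, 0, 0, 0]

```text
t: 19.0
tcp_pos: [0.4843, 0.1761, 0.126]
ee_rot: [0.066, 0.998, 0.0, 0.001]
wrist_force: [2.2, -1.9, -1.0]
width: 0.0326
```

Remaining to (551, 377): 67, 201.

Call:
carry_out:
  deltas:
    - [15, 45, 0, 0, 0, 0]
    - [30, 90, 0, 0, 0, 0]
    - [45, 135, 0, 0, 0, 0]
    - [60, 180, 0, 0, 0, 0]
    - [67, 200, 0, 0, 0, 0]

```text
t: 19.5
tcp_pos: [0.5518, 0.3799, 0.1262]
ee_rot: [0.065, 0.998, 0.001, 0.002]
wrist_force: [0.7, 0.0, -0.7]
width: 0.0324
```

Run:
```python
from h import *
st=r.observe(); print(st["tcp_pos"],st["ee_rot"].round(4)); a=r.grab_frame("wrist"); b=r.grab_frame("top"); cv2.imwrite("pics/top4.png",b)
K,D,R,t=cam("wrist",st)
y=np.radians(-7.5); Rz=np.array([[np.cos(y),-np.sin(y)],[np.sin(y),np.cos(y)]])
P=[list(Rz@[sx*.075,sy*.104]+[.545,.3295])+[.038] for sx in(1,-1) for sy in(1,-1)]
for v in cv2.projectPoints(np.float64(P),cv2.Rodrigues(R)[0],t,K,D)[0][:,0]: cv2.circle(a,tuple(int(i) for i in v),5,(0,0,255),2)
cv2.imwrite("pics/p4.png",np.hstack([cv2.resize(a,(400,300)),cv2.resize(b[110:260,410:610],(400,300),interpolation=cv2.INTER_CUBIC)]))
```

```text
[0.55179395 0.37988893 0.12618855] [6.480e-02 9.979e-01 9.000e-04 1.700e-03]
```

View pics/p4.png

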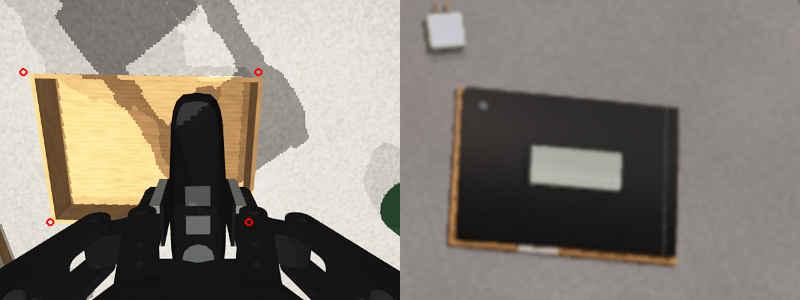

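The hub sits centrally on the pile (right half, (577,168) against a pile centre of about (569,172), mostly parallax), aligned within 1°. The carton's corners are a few mm toward +y/+x of prediction, so there is clearance all round. I lower the presenter.

Call:
carry_out:
  deltas:
    - [0, -4, -40, 0, 0.003, 0]
    - [0, -4, -80, 0, 0.003, 0]
    - [0, -4, -105, 0, 0.003, 0]
    - [0, -4, -114, 0, 0.003, 0]
    - [0, -4, -118, 0, 0.003, 0]

```text
t: 20.1
tcp_pos: [0.5513, 0.3744, 0.0076]
ee_rot: [0.065, 0.998, 0.0, -0.0]
wrist_force: [0.5, -0.1, -1.4]
width: 0.0321
```

Call:
carry_out:
  deltas:
    - [0, 0, -1, 0, 0, 0]
    - [0, 0, -1.5, 0, 0, 0]

```text
t: 20.3
tcp_pos: [0.552, 0.3746, 0.0074]
ee_rot: [0.065, 0.998, 0.001, 0.0]
wrist_force: [-0.4, 0.8, -1.3]
width: 0.0321
```

Call:
carry_out:
  deltas:
    - [0, 0, -1, 0, 0, 0]
    - [0, 0, -1.5, 0, 0, 0]

```text
t: 20.5
tcp_pos: [0.5526, 0.3749, 0.0069]
ee_rot: [0.065, 0.998, 0.001, 0.001]
wrist_force: [-0.0, -2.2, 18.7]
width: 0.032
```

Call:
carry_out:
  deltas:
    - [0, 0, 0.5, 0, 0, 0]
    - [0, 0, 0.5, 0, 0, 0]
    - [0, 0, 0.5, 0, 0, 0]
    - [0, 0, 0.5, 0, 0, 0]
  grip: 0.15

```text
t: 20.9
tcp_pos: [0.5526, 0.3749, 0.0075]
ee_rot: [0.065, 0.998, 0.001, 0.001]
wrist_force: [-0.4, 0.3, -0.3]
width: 0.0487
```

Call:
carry_out:
  deltas:
    - [0, 0, 15, 0, 0, 0]
    - [0, 0, 45, 0, 0, 0]
    - [0, 0, 90, 0, 0, 0]
    - [-15, -25, 105, 0, 0, 0.14]
    - [-40, -65, 108, 0, 0, 0.28]

```text
t: 21.4
tcp_pos: [0.5147, 0.3113, 0.119]
ee_rot: [-0.078, 0.997, 0.003, 0.004]
wrist_force: [-0.3, -0.8, -0.3]
width: 0.0493
```

Call:
carry_out:
  deltas:
    - [-25, -42, 0, 0, 0, 0.113]
    - [-50, -84, 0, 0, 0, 0.113]
    - [-75, -126, -5, 0, 0, 0.113]
    - [-100, -168, -15, 0, 0, 0.113]
    - [-102, -170, -20, 0, 0, 0.113]
  grip: 1

```text
t: 21.9
tcp_pos: [0.4087, 0.138, 0.0993]
ee_rot: [-0.133, 0.991, 0.003, 0.002]
wrist_force: [0.1, 0.6, 0.3]
width: 0.0852
```

Run:
```python
from h import *
st=r.observe(); print(st["t"],st["tcp_pos"],st["ee_rot"].round(4)); a=r.grab_frame("wrist"); b=r.grab_frame("top"); cv2.imwrite("pics/top5.png",b)
K,D,R,t=cam("wrist",st)
c,s=np.cos(.2635)*.047,np.sin(.2635)*.047
q=cv2.projectPoints(np.float64([[.411,.1386,.046],[.411-c,.1386-s,.046],[.411+c,.1386+s,.046]]),cv2.Rodrigues(R)[0],t,K,D)[0][:,0];print(q.round())
for v in q: cv2.circle(a,tuple(int(i) for i in v),4,(0,0,255),2)
cv2.imwrite("pics/p5.png",np.hstack([cv2.resize(a,(400,300)),cv2.resize(b[130:260,130:303],(400,300),interpolation=cv2.INTER_CUBIC)]))
```

```text
21.9 [0.40871332 0.1379825  0.09932355] [-0.1335  0.991   0.0027  0.0024]
[[316. 269.]
 [317. 179.]
 [316. 349.]]
```

View pics/p5.png

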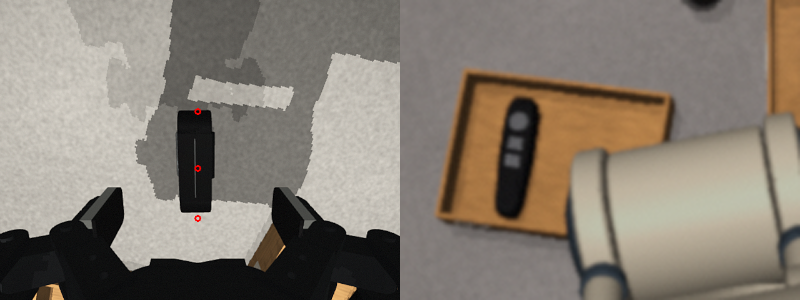

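The presenter is settled in the plain carton. The webcam is at crop (195,162), within about 3 mm of prediction. Grasping its bar.

Call:
carry_out:
  deltas:
    - [-2, -1, -40, -0.006, 0.004, 0]
    - [-2, -1, -70, -0.006, 0.004, 0]
    - [-2, -1, -79.5, -0.006, 0.004, 0]
    - [-2, -1, -79.5, -0.006, 0.004, 0]

```text
t: 22.4
tcp_pos: [0.4107, 0.1402, 0.0195]
ee_rot: [-0.134, 0.991, 0.0, 0.001]
wrist_force: [0.0, -0.1, 0.0]
width: 0.0852
```

Call:
carry_out:
  deltas:
    - [0, 0, 0, 0, 0, 0]
    - [0, 0, 0, 0, 0, 0]
    - [0, 0, 0, 0, 0, 0]
    - [0, 0, 0, 0, 0, 0]
    - [0, 0, 0, 0, 0, 0]
  grip: -1

```text
t: 22.9
tcp_pos: [0.4111, 0.1403, 0.0203]
ee_rot: [-0.134, 0.991, 0.0, 0.002]
wrist_force: [-1.5, 0.4, 17.8]
width: 0.0269
```

Call:
carry_out:
  deltas:
    - [0, 0, 15, 0, 0, 0]
    - [0, 0, 45, 0, 0, 0]
    - [0, 0, 90, 0, 0, 0]
    - [0, 0, 120, 0, 0, 0]

```text
t: 23.3
tcp_pos: [0.4112, 0.1403, 0.1428]
ee_rot: [-0.134, 0.991, 0.0, 0.002]
wrist_force: [0.6, 0.9, -1.2]
width: 0.0269
```

Call:
carry_out:
  deltas:
    - [30, 33, 0, 0, 0, -0.13]
    - [60, 66, 0, 0, 0, -0.26]
    - [90, 99, 0, 0, 0, -0.4]
    - [120, 132, 0, 0, 0, -0.4]
    - [131, 143, 0, 0, 0, -0.4]

```text
t: 23.8
tcp_pos: [0.5445, 0.2862, 0.143]
ee_rot: [0.065, 0.998, 0.001, 0.003]
wrist_force: [0.2, 0.1, -1.4]
width: 0.027
```

Run:
```python
from h import *
st=r.observe(); print(st["tcp_pos"],st["ee_rot"].round(4)); a=r.grab_frame("wrist")
cv2.imwrite("pics/p6.png",cv2.resize(a,(480,360)))
```

```text
[0.54450504 0.28623954 0.14304726] [6.520e-02 9.979e-01 5.000e-04 3.500e-03]
```

View pics/p6.png

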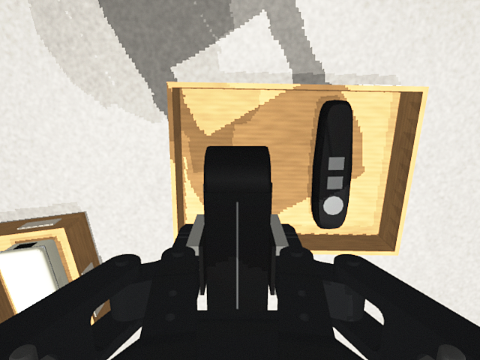

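Both sides have clearance: the left wall is about 52 mm from the tool axis and the presenter about 64 mm. Lowering the webcam.

Call:
carry_out:
  deltas:
    - [-2, 3, -40, 0, 0.007, 0]
    - [-2, 3, -80, 0, 0.007, 0]
    - [-2, 3, -105, 0, 0.007, 0]
    - [-2, 3, -114, 0, 0.007, 0]
    - [-2, 3, -117, 0, 0.007, 0]

```text
t: 24.35
tcp_pos: [0.5425, 0.2891, 0.0255]
ee_rot: [0.065, 0.998, 0.0, -0.001]
wrist_force: [0.9, -0.7, -0.1]
width: 0.0266
```

Call:
carry_out:
  deltas:
    - [0, 0, -1, 0, 0, 0]
    - [0, 0, -2, 0, 0, 0]

```text
t: 24.55
tcp_pos: [0.5432, 0.2893, 0.0248]
ee_rot: [0.065, 0.998, 0.0, 0.0]
wrist_force: [0.4, 0.5, -0.8]
width: 0.027
```

Call:
carry_out:
  deltas:
    - [0, 0, -1, 0, 0, 0]
    - [0, 0, -1.5, 0, 0, 0]

```text
t: 24.75
tcp_pos: [0.5438, 0.2895, 0.0243]
ee_rot: [0.065, 0.998, 0.001, 0.001]
wrist_force: [-3.3, 0.5, 19.9]
width: 0.0272
```

Call:
carry_out:
  deltas:
    - [0, 0, 0.5, 0, 0, 0]
    - [0, 0, 0.5, 0, 0, 0]
    - [0, 0, 0.5, 0, 0, 0]
    - [0, 0, 0.5, 0, 0, 0]
  grip: 0.06

```text
t: 25.15
tcp_pos: [0.5438, 0.2895, 0.0248]
ee_rot: [0.065, 0.998, 0.001, 0.001]
wrist_force: [-0.7, 1.1, -0.2]
width: 0.0453
```

Call:
carry_out:
  deltas:
    - [0, 0, 15, 0, 0, 0]
    - [0, 0, 45, 0, 0, 0]
    - [0, 0, 90, 0, 0, 0]
    - [0, 0, 140, 0, 0, 0]
    - [-40, 20, 180, 0, 0, 0]

```text
t: 25.65
tcp_pos: [0.5138, 0.3056, 0.2027]
ee_rot: [0.066, 0.998, 0.002, 0.004]
wrist_force: [-0.7, 1.7, 0.1]
width: 0.0453
```

Call:
carry_out:
  deltas:
    - [-45, 20, 0, 0, 0, 0]
    - [-90, 45, 0, 0, 0, 0]
    - [-130, 70, 0, 0, 0, 0]
    - [-170, 100, 0, 0, 0, 0]
    - [-210, 130, 0, 0, 0, 0]

```text
t: 26.15
tcp_pos: [0.302, 0.4363, 0.204]
ee_rot: [0.067, 0.998, 0.002, 0.004]
wrist_force: [0.7, 1.8, 0.4]
width: 0.0453
```

Call:
carry_out:
  deltas:
    - [-30, 30, 0, 0, 0, 0]
    - [-60, 60, 0, 0, 0, 0]
    - [-90, 90, 0, 0, 0, 0]
    - [-120, 120, 0, 0, 0, 0]
    - [-120, 120, 0, 0, 0, 0]

```text
t: 26.65
tcp_pos: [0.1786, 0.5592, 0.205]
ee_rot: [0.065, 0.998, 0.004, 0.004]
wrist_force: [0.7, -1.2, 0.5]
width: 0.0452
```

Run:
```python
from h import *
b=r.grab_frame("top"); s=r.grab_frame("scene"); cv2.imwrite("pics/topf.png",b)
print(r.observe()["t"],r.observe()["wrist_force"])
cv2.imwrite("pics/f.png",np.vstack([cv2.resize(b[105:260,130:570],(800,282)),cv2.resize(s[190:380,50:520],(800,318))]))
c=cam("top"); hsv=cv2.cvtColor(b,cv2.COLOR_BGR2HSV); g=hsv[...,2];sa=hsv[...,1]
d=np.uint8(g<60)*255; w=np.uint8((g>130)&(sa<60))*255
for n,m,roi,z in [("pile",d,(420,140,565,255),.031),("hub",w,(460,165,530,215),.047),("phone",np.uint8((g>165)&(sa<40))*255,(418,112,448,140),.02),("pres",d,(175,175,205,232),.014),("web",d,(206,185,240,232),.045)]:
    print(n,rect(plane(blob(m,roi),c,z)[:,:2]))
```

```text
26.75 [ 0.36169353 -0.3343095  -0.27314393]
pile (array([ 544.3, -333. ]), 248.3, 172.5, 84.5)
hub (array([ 545.8, -336.1]), 101.5, 41.3, 84.2)
phone (array([ 717.3, -203.6]), 39.8, 39.4, 4.6)
pres (array([549.1, 372.5]), 114.3, 32.6, -1.3)
web (array([535.1, 287.9]), 78.7, 33.3, -6.7)
```

View pics/f.png

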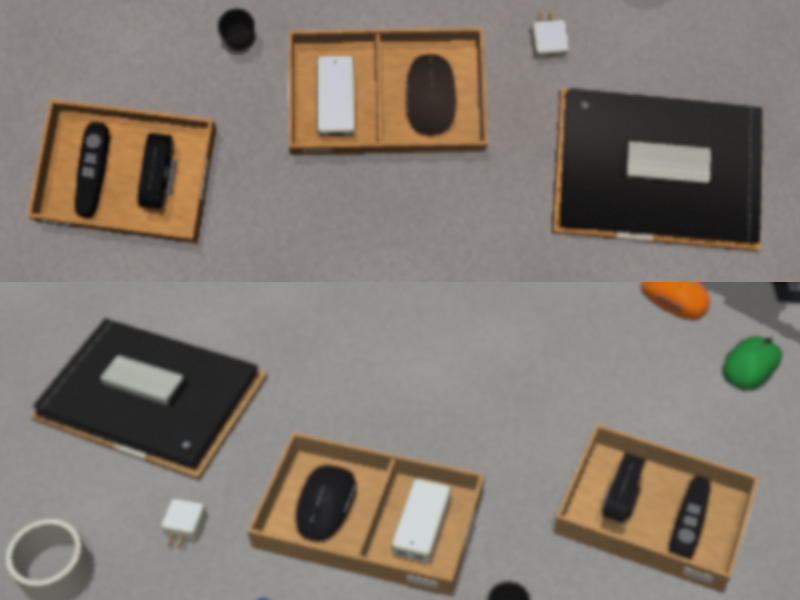

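All five items are placed as intended and the phone charger measures exactly as at the start, so I hand in.

```bash
python3 -c "
from cell import r
print(r.hand_in())"
```

```text
the job is handed in; nothing more can be done
None
```

All three kits are made up and handed in at about 27 s of the 134 s allowed; `hand_in` gave no verdict. Each item was lowered until its base touched, released there, and the gripper drawn well clear.

- **Divided carton:** the mouse is in the wide cell and the charger in the narrow cell. The final top and scene pictures show both flat and clear of the walls.
- **Plain carton:** the webcam and presenter lie side by side with clear space between them. They measure about 85 mm apart, upright in both views.
- **Tablet pile:** the hub is about 3.5 mm from the cover's centre and 0.3° off its long side. The last force reading before release was 16 N, against the 40 N limit.
- **Phone charger:** it measures exactly where it was at the start, and the green and orange mice were not touched.

**Measurements that disagreed:**
- The mouse registered 36 N at the fingers as it touched the carton floor. The other items stayed under 20 N.
- My first pile-height estimates ran from 20 to 30 mm; the hub's touch put the top at about 31 mm.
- In the wrist view the plain carton's corners lay up to 10 mm from where the top camera had put them. I shifted the placements slightly for this, and both items ended well inside the limits.
- The final top-view outlines of the webcam and presenter came out shorter than the real items, so those two positions are rougher than the others.

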